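# Refit the scale bar on a milk sight gauge

### The job

Refit the loose scale bar on the sight gauge: lay it on the gauge's backplate, graduated edge towards the glass tube, and slide it until that edge bears on both locating pins at once. Then swing the hinged keeper over the bar and press it down until its nose snaps under the sprung catch, so that the bar stays against both pins. Do not knock the glass tube, and leave the other things on the shelf where they are.

Things in the scene. Friction and masses are not known exactly. Their poses are not given: they have to be found in the camera images.
- gauge: The sight gauge, fixed to the shelf, on a stainless backplate 300 mm long (its y, +-150), 156 mm wide (its x, -73 to +83) and 6 mm thick. Origin: on the plate's underside (shelf height), midway along its length; +z up, +x from the robot's side towards the glass tube, +y along the tube. 'Gauge x, y, z' elsewhere are mm in this frame. Plate top: z = 6.
- bed (a point): Where the scale bar belongs: the point under the bar's centre when it bears on both pins (gauge x = -5, y = 0, z = 6), axes as the gauge's. The bare plate around it runs from the keeper's hinge bracket (cheeks at x -64 to -52, y 35 to 65, 32 mm high) to the pins: the bar can be set down clear of both and slid up to 30 mm to the pins.
- gauge_glass: The gauge's clear glass tube, 24 mm in diameter, 180 mm long, along its y. Origin: middle of its axis, at gauge x = 56, y = 0, z = 30. It is held by two steel end blocks, 44 x 40 mm and 48 mm high, at |y| 102 to 142; gland nuts on them reach in to |y| = 87. Do not knock the glass.
- pin_left: Left locating pin (+y): an upright steel dowel 10 mm in diameter and 18 mm high. Origin: centre of its foot, on the plate, at gauge x = 15, y = 75, z = 6. The bar's edge bears on its -x side.
- pin_right: Right locating pin (-y): the same dowel at gauge x = 15, y = -75, z = 6.
- scale: The loose scale bar (the straightedge): aluminium, 200 mm long (its y), 30 mm wide (its x), 12 mm thick, about 0.2 kg, lying flat on the shelf between robot and gauge. Origin: centre of its underside. Its +x long edge, with dark tick marks along the top, goes against the pins; it starts within 35 degrees of facing the glass. It may sit up to 15 mm off the middle lengthwise.
- keeper (a joint): Angle of the keeper (rad): 0 = shut, level across the bar; 1.57 = upright; stop at 2.1, leaning back to the robot's side. A stainless strip 20 mm wide, 5 mm thick, 87 mm from hinge to nose. It starts open (1.75 to 2.05) and stays where left (friction 0.055 N m). Pushed over it meets the catch at about 0.13; 4 to 8 N on its thumb pad bends the catch away, which snaps over it near 0.01.
- keeper_hinge (a point): Middle of the keeper's hinge axis, at gauge x = -58, y = 50, z = 24; the axis runs along gauge y. The keeper swings over towards gauge +x and down.
- keeper_nose (a point): The tip of the keeper's nose, 87 mm from the hinge axis. Shut, it lies at gauge x = 29, y = 50, z = 24, under the catch's ledge.
- keeper_pad (a point): Centre of the top of the keeper's ribbed thumb pad (20 x 20 mm), 45 mm from the hinge axis. Shut, it lies at gauge x = -13, y = 50, z = 29.5, facing up: press here.
- catch (a joint): Bend of the sprung catch (rad), a steel leaf with a ramp on top and a ledge below, standing at gauge x 26 to 37, y 41 to 59, up to z = 44. 0 = upright at rest; grows as its top is pushed towards the glass (about 0.13 as the nose passes); it springs back to 0 when the nose is under its ledge.
- canister_a: Bystander: frosted white screw-top canister, 84 mm in diameter, 110 mm high, standing on the shelf. Origin: centre of its underside.
- canister_b: Bystander: the same canister.
- canister_c: Bystander: the same canister with its lid half turned and a little raised, 117 mm high.
- sight_glass_a: Bystander: spare clear sight glass standing on end, 52 mm over its flanges, 110 mm high. Origin: centre of its underside.
- sight_glass_b: Bystander: the same spare sight glass.
- gasket: Bystander: black rubber claw gasket, a ring 90 mm in diameter and 8 mm thick lying flat. Origin: centre of its underside.
- bowl_clip: Bystander: stainless bowl clip, an open band 80 mm in diameter and 14 mm high with a bail loop reaching to 80 mm from its centre, lying flat. Origin: centre of the band's underside.
Mind the look-alikes: they are no part of the job. Several things have the shape of the scale; the one meant has the colours described above.

How it is judged:
On the way, in this order (a step that is already met when the one before it is completed fails the run):
1. The scale bar lies flat on the backplate, graduated edge to the glass, and that edge bears on both locating pins at once (contact force between scale and pin_left above 0.2 N and contact force between scale and pin_right above 0.2 N and x of each of pin_left, pin_right in the frame of scale above 0.018 m and z of scale in the frame of gauge below 0.009 m and angle between scale's own z axis and vertical below 0.05 rad), for 0.1 s.
2. The keeper is pressed shut over the bar and its nose is caught under the sprung catch (value of joint keeper below 0.03 rad and value of joint catch below 0.05 rad), for 0.2 s.
At the end, for the whole second after the job is handed in: The scale bar lies flat and still on the backplate with its graduated edge within 2 mm of touching both locating pins, and the keeper is shut over it (below 0.03 rad) with its nose caught under the sprung-back catch (below 0.05 rad) (all of step 2 and x of pin_left in the frame of scale between 0.018 and 0.022 m and x of pin_right in the frame of scale between 0.018 and 0.022 m and y of pin_left in the frame of scale below 0.098 m and y of pin_right in the frame of scale above -0.098 m and z of scale in the frame of gauge below 0.009 m and angle between scale's own z axis and vertical below 0.05 rad and linear speed of scale below 0.01 m/s).
It fails at once if The gauge's glass tube is knocked by the robot or the bar (over 8 N) (contact force between any of the arm, the fingers, scale and gauge_glass above 8 N).
It fails at once if Another thing on the shelf is moved by more than 30 mm (distance of any of canister_a, canister_b, canister_c, sight_glass_a, sight_glass_b, gasket, bowl_clip from where it was at the start of the episode above 0.03 m).
It also fails if it takes over 45 s, if anything falls off the work surface, if the arm or the gripper's body presses on something with over 40 N, if the wrist force passes 120 N, or if a joint passes its speed limit or range.

### The arm

A 6-joint arm with a two-finger parallel gripper is mounted at the origin on the work surface. World frame = base frame: x ahead of the robot, y to its left, z up, the work surface at z = 0. Lengths are in m, angles in rad, forces in N, time in s.
With the tool pointing down it reaches from about 0.375 to 0.925 m from the base axis. Payload 5.7 kg.
Tool frame: the origin (TCP) lies midway between the tips of the shut fingers; the grasp point (between the pads) lies 19 mm behind it; z points along the fingers, x is the direction in which the jaws open and shut, and the axes are right-handed (so a half turn about z gives the same grasp; the last joint's range is limited). The gripper opens to 88 mm and grips with 3 to 60 N. Pads are 20 mm wide; open, the fingers measure 115 mm over their backs; the gripper's body (75 mm by 178 mm) begins 61 mm behind the grasp point.
Start: joints at [-1.389, 0.359, 1.51, -0, 1.272, -0.115], TCP at [0.175, -0.574, 0.223] pointing down, gripper open.
Joint ranges: [-2.97, 2.97], [-1.01, 2.36], [0.21, 2.38], [-0.96, 4.11], [0.2, 2.71], [-2.98, 2.98]. Speed limits (rad/s): [2.39, 2.39, 3.14, 3.14, 3.14, 3.14].

### API

Orientations are given as a unit quaternion [x, y, z, w].
In Python, from bench import move_ptp, servo_line, goto_joints, move_gripper, sleep, inverse_kinematics, capture, PlanningError, close_job, spot_in, silhouettes, current_clock, current_joint_pos, current_qvel, current_joint_torque, current_position, current_orientation, current_force, current_torque, current_finger_gap gives the robot as it stands. Calls block until the motion is done:
- move_ptp(position, orientation): joint-space move of the TCP to a pose.
- servo_line(position, orientation=None, rate=0.15, contact_N=None): straight line of the TCP; orientation=None keeps the orientation; rate is the mean speed in m/s. With contact_N (N) it stops when the force on the tool has changed by that much, and returns True; else False.
- goto_joints(angles): joint-space move.
- move_gripper(opening): finger opening in m; the grip force is fixed at half the most; returns when the fingers have stopped.
- sleep(seconds).
- inverse_kinematics(position, orientation): joint angles nearest the present ones, or None.
- capture(name): name is "side" or "top" or "wrist"; returns a dict with "image" (400x640x3 uint8, blue, green, red), "range_z" (400x640 float32, m along the optical axis (not along the pixel's ray), 0 where there is no reading), "intrinsics" (3x3 intrinsics, pixels), "R" (3x3) and "t" (3): a world point X has camera coordinates R X + t. Camera axes: x right, y down, z forward; pixel columns grow to the right and rows downward; lengths in m; the calibration is good to about 2 mm. A picture is of the moment at which its call begins.
A pose or a line that the arm cannot do raises PlanningError and nothing moves.
- close_job(): hands the job in, once; it reports no verdict.
Trained networks look in the newest picture that a camera, given by its name, has taken for a name from the list of things; names that differ only in an ending like _2 or _b are one class to them, and where a whole thing is asked for, a point or a joint stands for the part that bears it (a point fixed in the world has none). Each returns a list of dicts, best first, with "conf" (0 to 1); they miss things now and then, are a little off and sometimes report something else, mostly with a low value. They report only what shows in the picture. A call takes as long as a camera call. They do not tell look-alikes from the thing itself.
- spot_in(camera, query): "xy" ([column, row] in pixels, amid what is visible of it).
- silhouettes(camera, query): "region" (400x640 bool, what is visible of it) and "xy" ([column, row] in pixels, amid what is visible of it).
Readings, each from a call of its own:
- current_clock(): time.
- current_joint_pos(): joint angles.
- current_qvel(): joint speeds.
- current_joint_torque(): joint torques, N m.
- current_position(): TCP position.
- current_orientation(): TCP orientation.
- current_force(): force on the tool from outside, world axes, zero at the start.
- current_torque(): the same for the moment, N m.
- current_finger_gap(): finger opening in m.
Only numpy, scipy, OpenCV 4.12 (cv2) and the standard library are available. Lean on these libraries where they do the work, as an engineer would, in place of code of your own. Each camera call takes 0.05 s, during which the arm holds its last target.

## Working session

There is one attempt and no reset: what is moved stays moved. The work goes in short steps, each a Python script; the robot and the scene stay as the last script left them, time stands still between calls to the robot, and variables do not carry over. Pictures are saved under pics/ and viewed, and the job is handed in when it is done.

```bash
ls; mkdir -p pics
python3 - <<'E'
from bench import *
import cv2,numpy as np
for n in ["side","top","wrist"]:
    c=capture(n); cv2.imwrite(f"pics/{n}0.png",c["image"]); np.savez(f"/tmp/{n}0.npz",**c)
    print(n,c["intrinsics"].tolist(),np.round(c["R"],3).tolist(),c["t"])
    for q in ["scale","gauge","pin_left","keeper_nose","gauge_glass","catch"]:
        try: print(q,[(np.round(d["xy"]).tolist(),round(d["conf"],2)) for d in spot_in(n,q)])
        except Exception as e: print(q,e)
print(current_clock())
E
```

```text
pics
side [[453.33819299881554, 0.0, 315.438792839735], [0.0, 453.33819299881554, 200.33888320475413], [0.0, 0.0, 1.0]] [[-0.965, -0.263, -0.013], [-0.183, 0.706, -0.684], [0.189, -0.658, -0.729]] [0.47498033 0.1213074  1.2474004 ]
scale [([303.0, 370.0], 0.85), ([399.0, 313.0], 0.79), ([335.0, 206.0], 0.71), ([409.0, 162.0], 0.43)]
gauge [([258.0, 207.0], 0.93)]
pin_left []
keeper_nose [([279.0, 206.0], 0.5)]
gauge_glass [([246.0, 189.0], 0.78), ([245.0, 206.0], 0.4)]
catch [([246.0, 206.0], 0.59)]
top [[369.06106496688756, 0.0, 317.0837432825673], [0.0, 369.06106496688756, 202.73206711725933], [0.0, 0.0, 1.0]] [[0.027, -0.999, -0.022], [-0.997, -0.025, -0.071], [0.071, 0.024, -0.997]] [0.02122431 0.4639954  1.17091265]
scale [([242.0, 278.0], 0.84), ([178.0, 226.0], 0.81), ([438.0, 281.0], 0.77), ([341.0, 209.0], 0.72), ([312.0, 163.0], 0.35)]
gauge [([327.0, 142.0], 0.66), ([424.0, 224.0], 0.62)]
pin_left [([337.0, 210.0], 0.71)]
keeper_nose [([305.0, 161.0], 0.52), ([467.0, 192.0], 0.42)]
gauge_glass [([328.0, 125.0], 0.89)]
catch []
wrist [[297.777128034079, 0.0, 321.530853998789], [0.0, 297.777128034079, 202.9257246954554], [0.0, 0.0, 1.0]] [[0.292, -0.956, -0.001], [-0.921, -0.282, 0.268], [-0.256, -0.077, -0.964]] [-0.6005728  -0.03392464  0.39022821]
scale [([149.0, 82.0], 0.96)]
gauge []
pin_left []
keeper_nose []
gauge_glass []
catch []
1.05
```

View pics/top0.png

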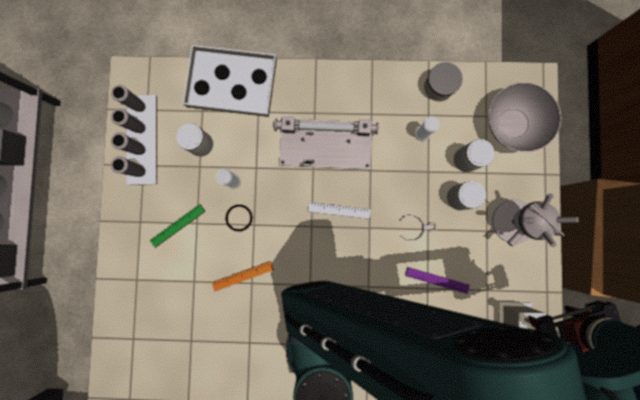

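View pics/side0.png

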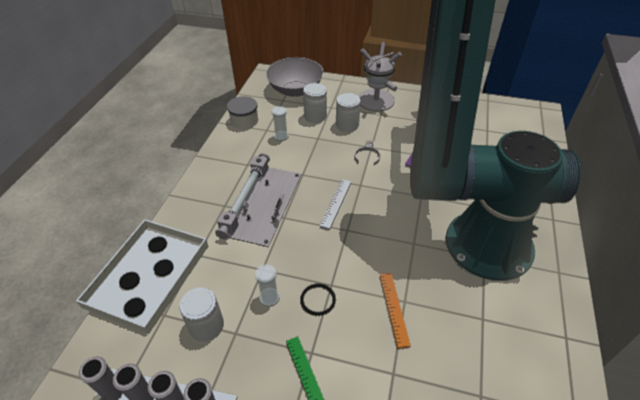

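Run:
```python
import cv2
im=cv2.imread("pics/top0.png")
cv2.imwrite("pics/top0c.png",cv2.resize(im[100:310,140:500],None,fx=2.2,fy=2.2,interpolation=cv2.INTER_CUBIC))
```

```text
(no output)
```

View pics/top0c.png

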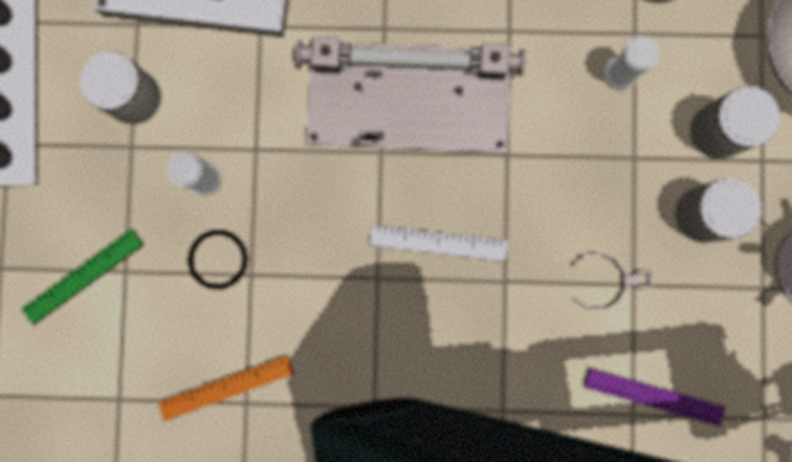

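Candidates with the scale's shape in the top picture are green (178,226), orange (242,277), purple (438,281) and silver-white with dark ticks (341,210). The last fits: it is aluminium, lies between robot and gauge, and has ticks on the glass side. Next I take rough positions and then look from the wrist camera.

```bash
cat > h.py <<'E'
from bench import *
import cv2,numpy as np
from scipy.spatial.transform import Rotation as Ro
def onplane(c,uv,z):
    K,R,t=c["intrinsics"],c["R"],c["t"]
    uv=np.atleast_2d(np.asarray(uv,float))
    d=np.linalg.solve(K,np.c_[uv,np.ones(len(uv))].T)
    d=(R.T@d).T; o=-R.T@t
    return o+d*((z-o[2])/d[:,2])[:,None]
def proj(c,X):
    X=np.atleast_2d(X); p=(c["intrinsics"]@(c["R"]@X.T+np.asarray(c["t"])[:,None])); return (p[:2]/p[2]).T
def pts3(c,mask=None):
    v,u=np.nonzero((c["range_z"]>0)&(mask if mask is not None else True))
    z=c["range_z"][v,u]; K=c["intrinsics"]
    P=np.c_[(u-K[0,2])/K[0,0]*z,(v-K[1,2])/K[1,1]*z,z]
    return (P-c["t"])@c["R"]
def down(yaw,tilt=0):
    # tool z down, tool x at world yaw
    return (Ro.from_euler('z',yaw)*Ro.from_euler('x',np.pi)*Ro.from_euler('y',tilt)).as_quat()
E
python3 - <<'E'
from h import *
c=dict(np.load("/tmp/top0.npz"))
for n,q in [("plate TL",(280,165)),("plate BL",(279,167.5)),("BR",(370,169.5)),("TL",(281,122)),("scale",(341,210.5)),("s1",(309,204)),("s2",(370,217))]:
    print(n,np.round(onplane(c,q,.012 if n[0]=='s' else .006),3))
w=dict(np.load("/tmp/wrist0.npz"))
print("camera pos",-w["R"].T@w["t"],current_position(),Ro.from_quat(current_orientation()).as_matrix().round(3).tolist())
P=pts3(c); P=P[(P[:,2]>-.02)&(P[:,2]<.1)&(abs(P[:,1])<.3)&(P[:,0]>.4)&(P[:,0]<.6)]; print(np.percentile(P[:,2],[5,50,95]))
E
```

```text
plate TL [[0.585 0.158 0.006]]
plate BL [[0.577 0.161 0.006]]
BR [[ 0.577 -0.136  0.006]]
TL [[0.729 0.16  0.006]]
scale [[ 0.44  -0.044  0.012]]
s1 [[0.459 0.059 0.012]]
s2 [[ 0.422 -0.138  0.012]]
camera pos [ 0.24419074 -0.55388685  0.3843135 ] [ 0.17545208 -0.57374541  0.22264014] [[0.292, -0.956, -0.0], [-0.956, -0.292, 0.0], [-0.0, 0.0, -1.0]]
[-0.00316776  0.00090597  0.01123997]
```

View pics/wrist0.png

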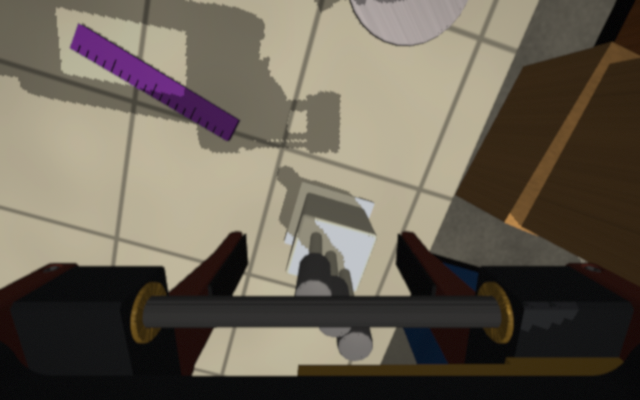

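The top picture shows the silver bar at (341,210), with ticks on the upper (glass) side, and the gauge around (327,142). I move the wrist camera over both.

Run:
```python
from h import *
move_ptp([.53,.0,.29],down(-np.pi/2))
c=capture("wrist"); np.savez("/tmp/w1.npz",**c); cv2.imwrite("pics/w1.png",c["image"])
S=silhouettes("wrist","scale"); 
for s in S:
    (ctr,wh,a)=cv2.minAreaRect(np.argwhere(s["region"])[:,::-1].astype(np.float32)); print("scale",s["conf"],ctr,wh,a)
for q in ["pin_left","keeper_nose","keeper_hinge","keeper_pad","catch","gauge_glass","gauge"]:
    print(q,[(np.round(d["xy"]).tolist(),round(d["conf"],2)) for d in spot_in("wrist",q)])
print(current_clock(),current_joint_pos(),current_position())
im=c["image"]
for s in S[:1]: 
    np.save("/tmp/sc.npy",s["region"])
cv2.imwrite("pics/w1c.png",cv2.resize(im[40:300,180:500],None,fx=2.3,fy=2.3,interpolation=cv2.INTER_CUBIC))
```

```text
scale 0.92 (345.8978271484375, 225.7945556640625) (127.9964599609375, 21.275901794433594) 4.513988018035889
scale 0.77 (33.24777603149414, 254.78317260742188) (23.14173698425293, 91.15585327148438) 48.8140754699707
scale 0.74 (271.7523193359375, 136.32571411132812) (18.29448127746582, 33.523921966552734) 16.699241638183594
scale 0.67 (311.7217712402344, 79.27481079101562) (274.13201904296875, 145.7475128173828) 1.2673990726470947
scale 0.23 (368.0, 71.0) (10.0, 10.0) 90.0
pin_left []
keeper_nose [([272.0, 135.0], 0.59)]
keeper_hinge [([313.0, 69.0], 0.57)]
keeper_pad [([271.0, 135.0], 0.75)]
catch [([275.0, 53.0], 0.75)]
gauge_glass [([311.0, 35.0], 0.92)]
gauge [([311.0, 70.0], 0.65)]
3.9083 [-1.30617889e-01  2.00746304e-01  1.56487118e+00 -1.46633951e-05
  1.37604792e+00  1.44041894e+00] [ 5.29999248e-01 -1.37358602e-04  2.89965386e-01]
```

View pics/w1.png

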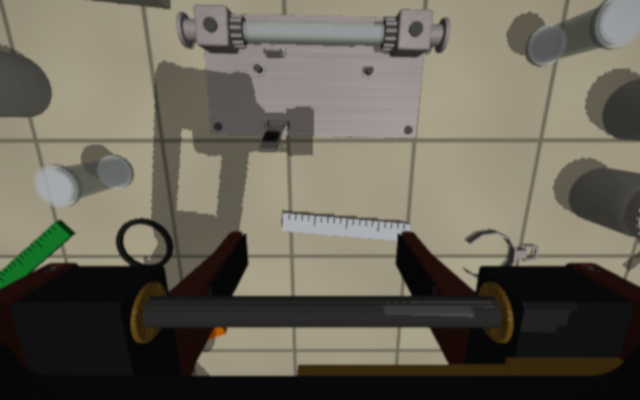

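View pics/w1c.png

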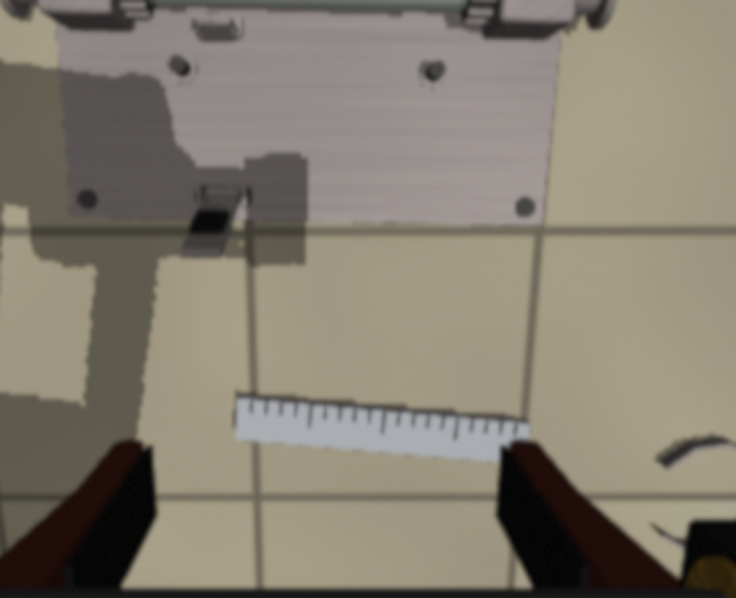

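The wrist picture shows the silver ticked bar at (283–410, 212–240), with ticks on the gauge side. The plate's near corners are at about (210,134) and (416,137), the pins at (257,69) and (367,70), and the keeper is leaning back at (271,135).

Run:
```python
from h import *
c=dict(np.load("/tmp/w1.npz"))
pr=lambda n,q,z:print(n,np.round(onplane(c,q,z)*1000,1)[:, :2].tolist())
pr("bar TL,BL,TR",[(283.5,212.6),(282.6,231.3),(409.6,223.9)],.012)
pr("plate near L,R",[(210.4,134.3),(416,137)],.006)
pr("pin tops",[(257.4,68.7),(367.4,70.4)],.024)
pr("pin feet?",[(258.5,71),(368,74)],.006)
m=np.load("/tmp/sc.npy"); q=np.argwhere(m)[:,::-1]
W=onplane(c,q,.012)[:,:2]; r=cv2.minAreaRect((W*1000).astype(np.float32)); print(r)
# depth-based check
P=pts3(c); z=P[:,2]
sel=(abs(P[:,1])<.3)&(P[:,0]>.45)&(P[:,0]<.55); print("shelf z",np.median(z[sel]))
sel=(abs(P[:,1]+.05)<.05)&(P[:,0]>.6)&(P[:,0]<.65); print("plate z",np.median(z[sel]))
P=P[(z>.007)&(z<.02)&(P[:,0]>.38)&(P[:,0]<.5)&(P[:,1]>-.15)&(P[:,1]<.07)]; 
print(len(P),cv2.minAreaRect((P[:,:2]*1000).astype(np.float32)))
# enlarged crop, plate and bar
im=c["image"]
cv2.imwrite("pics/w1d.png",cv2.resize(im[0:150,200:430],None,fx=3.4,fy=3.4,interpolation=cv2.INTER_CUBIC))
for y in (0,np.pi): 
  for p in ([.44,-.04,.15],[.645,0,.1]): print(y,inverse_kinematics(p,down(y)))
for p in ([.44,-.04,.15],[.645,0,.1]): print(inverse_kinematics(p,down(np.pi-.25)),inverse_kinematics(p,down(-.25)))
```

```text
bar TL,BL,TR [[464.2, 57.1], [433.4, 59.6], [445.5, -139.3]]
plate near L,R [[582.2, 160.4], [578.0, -140.1]]
pin tops [[667.6, 82.9], [665.4, -62.8]]
pin feet? [[667.5, 85.2], [663.4, -66.4]]
((442.30120849609375, -40.00701904296875), (200.3149871826172, 35.242671966552734), 85.2117919921875)
shelf z 0.001052374818527603
plate z 0.005406796567303216
2279 ((440.7481689453125, -39.66339111328125), (199.8907928466797, 31.15927505493164), 84.56275177001953)
0 [-2.47246831e-01  2.22561394e-01  1.92726965e+00 -4.44089210e-16
  9.91761614e-01 -2.47246831e-01]
0 [-1.07025911e-01  5.43876247e-01  1.53224759e+00 -4.44089210e-16
  1.06546882e+00 -1.07025911e-01]
3.141592653589793 [-0.24724683  0.22256139  1.92726965  0.          0.99176161  2.89434582]
3.141592653589793 None
None [-2.47246831e-01  2.22561394e-01  1.92726965e+00 -4.44089210e-16
  9.91761614e-01  2.75316946e-03]
None [-1.07025911e-01  5.43876247e-01  1.53224759e+00 -4.44089210e-16
  1.06546882e+00  1.42974089e-01]
```

View pics/w1d.png

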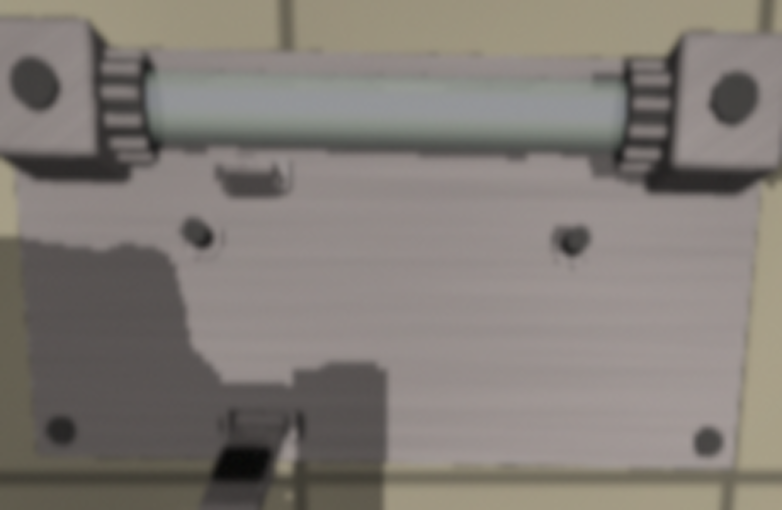

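Measured bar: 200 × 31 mm, centre (441, −40) mm, yaw −0.094. The sizes agree with those given. The gauge origin is about (652.5, 10) mm, yaw −0.014, and the plate edge and pins agree to about 1 mm. I grasp the bar 20 mm to the −y side of its middle, to stay clear of the keeper.

```bash
cat >> h.py <<'E'
GO=np.array([.6525,.010]); GY=-.014
def G(x,y,z):
    c,s=np.cos(GY),np.sin(GY); x,y,z=x/1e3,y/1e3,z/1e3
    return np.array([GO[0]+c*x-s*y,GO[1]+s*x+c*y,z])
E
python3 - <<'E'
from h import *
p=np.array([.4391,-.0599]); q=down(-.094)
move_ptp([*p,.06],q)
servo_line([*p,.0045],rate=.1,contact_N=8)
print(current_position())
move_gripper(.02); print("gap",current_finger_gap())
servo_line([*p,.15],rate=.2); print("gap",current_finger_gap(),current_force(),current_clock())
c=capture("wrist"); cv2.imwrite("pics/g1.png",c["image"])
E
```

```text
[ 0.43940127 -0.05991975  0.00471235]
gap 0.029828703052246608
gap 0.029625090833506843 [ 0.07531323  1.17864198 -2.35867624] 7.8667
```

View pics/g1.png

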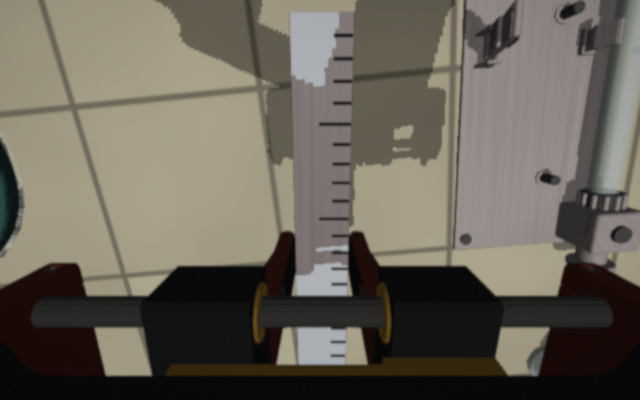

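The bar is held squarely between the pads (gap 29.6 mm), ticks towards the gauge. I carry it over the keeper, set it down short of the pins and take a picture.

Run:
```python
from h import *
q=down(GY)
a=G(-23,-25,160); move_ptp(a,q)
servo_line(G(-23,-25,40),q,rate=.2)
c=capture("wrist"); cv2.imwrite("pics/g2.png",c["image"]);np.savez("/tmp/g2.npz",**c)
print(servo_line(G(-23,-25,11.0),q,rate=.06,contact_N=5),current_position(),current_force(),current_clock())
```

```text
True [ 0.62839069 -0.01452668  0.01017579] [-0.23237958 -0.02362692  3.25370209] 10.025
```

View pics/g2.png

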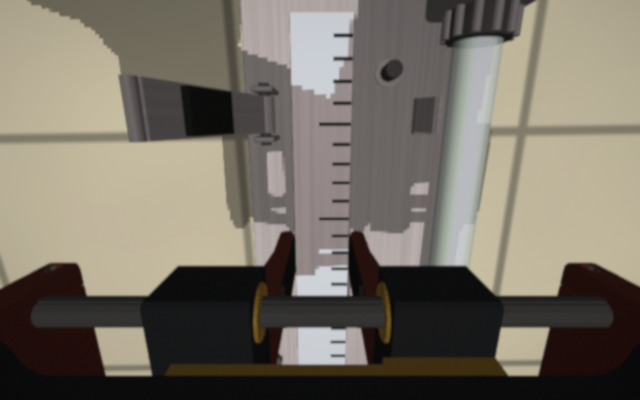

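The bar is down on the plate (first contact about 5 N). I open a little and push from behind with the rear finger until it bears on the pins.

Run:
```python
from h import *
q=down(GY)
p0=current_position()
move_gripper(.037); print("gap",current_finger_gap(),current_force())
d=(G(1,0,0)-G(0,0,0))*1000
r=servo_line(p0+d*.016,q,rate=.04,contact_N=6); print(r,current_position()-p0,current_force())
if not r:
    r=servo_line(p0+d*.032,q,rate=.02,contact_N=6); print(r,current_position()-p0,current_force())
sleep(.4); print(current_position()-p0,current_force(),current_torque())
c=capture("wrist"); cv2.imwrite("pics/g3.png",c["image"]);np.savez("/tmp/g3.npz",**c)
print(current_clock())
```

```text
gap 0.03688714619957746 [0.24634003 0.58756796 0.8390327 ]
False [ 1.63211978e-02 -2.40966176e-04  1.66361339e-06] [0.65154967 0.20587276 0.46181556]
True [ 2.38100436e-02  6.00317540e-05 -7.51250832e-04] [ 0.20483038  0.26455698 -0.05690306]
[ 0.02270453  0.00019203 -0.00113042] [-0.17171921 -0.36417033  0.20006745] [-0.0687618  -0.06205409 -0.00469662]
11.9583
```

View pics/g3.png

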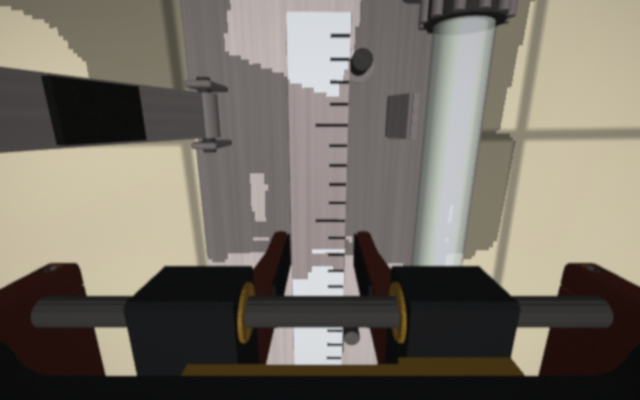

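The picture shows the bar at the left pin (361,62) and the right pin (350,335), with ticks towards the glass. The stop rebounded to no load, so I press on in small steps and hold.

Run:
```python
from h import *
q=down(GY)
p=current_position(); d=(G(1,0,0)-G(0,0,0))*1000
p0=p.copy()
for k in range(1,11):
    t=p0+d*.0006*k
    servo_line(t,q,rate=.02); sleep(.1)
    f=current_force(); print(k,np.round((current_position()-p0)*1000,2),f.round(2),current_torque().round(3))
    if f[0]<-8: break
sleep(.4); print(current_force(),current_position(),current_clock())
c=capture("wrist"); cv2.imwrite("pics/g4.png",c["image"])
```

```text
1 [ 0.56 -0.01  0.02] [0.29 0.22 0.47] [-0.049 -0.066 -0.033]
2 [ 1.24 -0.03 -0.01] [ 0.27  0.05 -0.39] [-0.036 -0.134 -0.014]
3 [ 1.48 -0.   -0.09] [-1.92 -0.26  0.3 ] [-0.047  0.115 -0.011]
4 [ 1.6  -0.   -0.11] [-3.23 -0.16  2.08] [-0.097  0.763 -0.014]
5 [ 1.64  0.02 -0.19] [-6.11 -0.33  3.52] [-0.11   0.956 -0.101]
6 [ 1.64  0.09 -0.31] [-6.45 -0.86  4.96] [-0.168  1.134 -0.01 ]
7 [ 1.66  0.05 -0.39] [-8.16 -1.18  4.7 ] [-0.116  1.323 -0.028]
[-7.66296134 -0.0977868   4.51553514] [ 0.6527452  -0.01424394  0.00862267] 14.8083
```

View pics/g4.png

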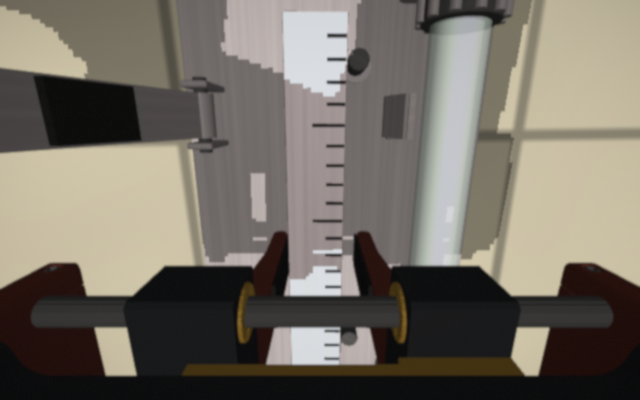

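The bar bore on the pins at about 8 N, held for over 0.4 s. I back off 4 mm, lift straight up, and check the edge against the pins from above.

Run:
```python
from h import *
q=down(GY); d=(G(1,0,0)-G(0,0,0))*1000
p=current_position(); p1=p-d*.0038; p1[2]=.0095
servo_line(p1,q,rate=.03); print(current_force())
p2=p1.copy(); p2[2]=.06; servo_line(p2,q,rate=.1)
p2=G(-30,-40,170); servo_line(p2,q,rate=.25)
c=capture("wrist"); cv2.imwrite("pics/g5.png",c["image"]); np.savez("/tmp/g5.npz",**c)
cv2.imwrite("pics/g5c.png",cv2.resize(c["image"][0:260,180:480],None,fx=2.3,fy=2.3,interpolation=cv2.INTER_CUBIC))
for s in silhouettes("wrist","scale")[:2]:
    print(s["conf"],s["xy"])
    W=onplane(c,np.argwhere(s["region"])[:,::-1],.018)[:,:2]; print(cv2.minAreaRect((W*1000).astype(np.float32)))
print(current_clock())
```

```text
[-0.01815387  0.1818541  -0.28965371]
0.76 [346.5, 142.7]
((647.2469482421875, 6.098846435546875), (197.96722412109375, 31.26870346069336), 88.84009552001953)
0.24 [390.5, 102.3]
((689.3715209960938, 59.93089294433594), (18.86153221130371, 13.984246253967285), 89.15894317626953)
16.5833
```

View pics/g5c.png

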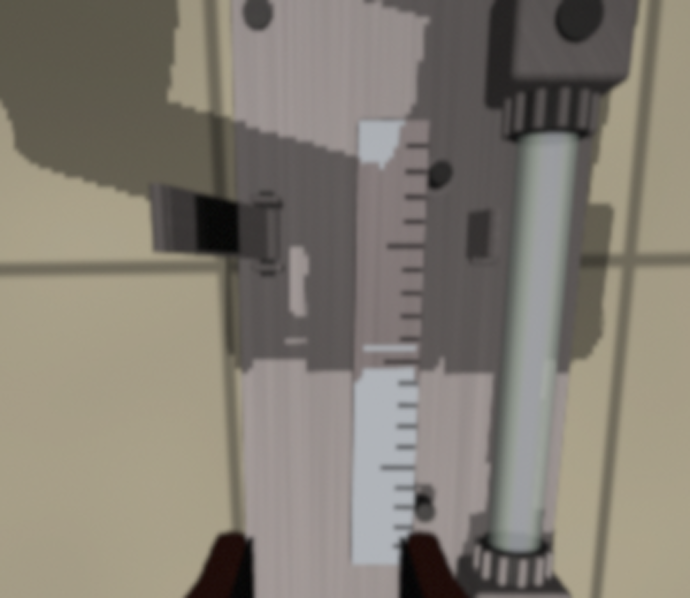

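The crop shows the ticked edge touching the left pin (440,174) and the right pin (424,505). The bar is centred at gauge y of about −4 and parallel to the gauge. The keeper is open at (200,220). I swing it over now.

Run:
```python
from h import *
c=dict(np.load("/tmp/g5.npz"))
print("hinge",onplane(c,[(180+267/2.3,233/2.3)],.030),G(-58,50,30))
print("catch",onplane(c,[(180+479/2.3,237/2.3)],.044),G(31,50,44))
q=down(GY)
move_gripper(0.0); 
p=current_position()
servo_line(G(-135,45,170),q,rate=.25)
servo_line(G(-135,50,69),q,rate=.2)
print(servo_line(G(-40,50,69),q,rate=.12,contact_N=15),current_force(),current_clock())
w=capture("wrist"); cv2.imwrite("pics/k1.png",w["image"])
```

```text
hinge [[0.59688396 0.0603653  0.03      ]] [0.59520566 0.06080707 0.03      ]
catch [[0.68220962 0.0567576  0.044     ]] [0.68419694 0.05956111 0.044     ]
False [-0.12539004 -0.49479952 -0.93281186] 19.5833
```

View pics/k1.png

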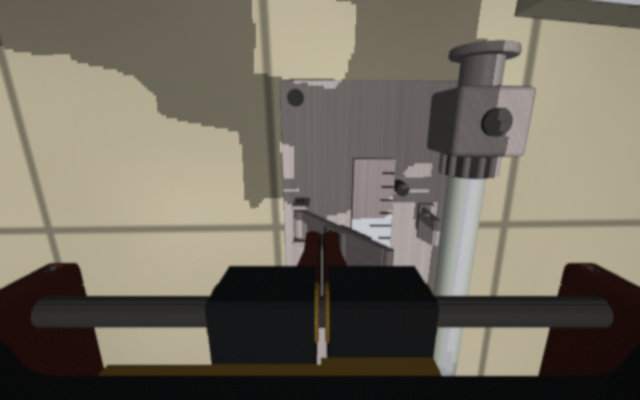

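The keeper is now past upright, leaning over the bar in front of the fingers (310–390, 210–250). I follow it down and press on the pad.

Run:
```python
from h import *
q=down(GY)
print(servo_line(G(-13,50,47),q,rate=.1,contact_N=15),current_force(),current_position())
for z in (40,37,35,33.5,32,31,30.3,29.6,29,28.4,27.8):
    servo_line(G(-13,50,z),q,rate=.03); sleep(.05)
    f=current_force(); print(z,f.round(2),(current_position()[2]*1000).round(2))
    if f[2]>18: break
sleep(.3)
w=capture("wrist"); cv2.imwrite("pics/k2.png",w["image"])
w=capture("side"); cv2.imwrite("pics/k2s.png",cv2.resize(w["image"][140:250,200:320],None,fx=5,fy=5,interpolation=cv2.INTER_CUBIC))
print(current_clock())
```

```text
False [0.25910767 0.85602245 0.43487284] [0.64012182 0.06015261 0.04639782]
40 [ 0.01 -0.56 -0.23] 39.98
37 [0.09 0.49 0.77] 36.91
35 [0.09 0.01 1.34] 35.19
33.5 [1.68 0.89 2.55] 33.72
32 [ 1.62 -0.31  1.47] 31.7
31 [ 0.09 -0.33  0.49] 30.53
30.3 [-0.37  0.09 -0.14] 30.22
29.6 [-1.01  0.45  4.85] 29.99
29 [-3.68  0.23  9.  ] 29.92
28.4 [-3.92 -0.59 14.18] 29.89
27.8 [-4.87 -0.87 17.6 ] 29.83
23.9667
```

View pics/k2.png

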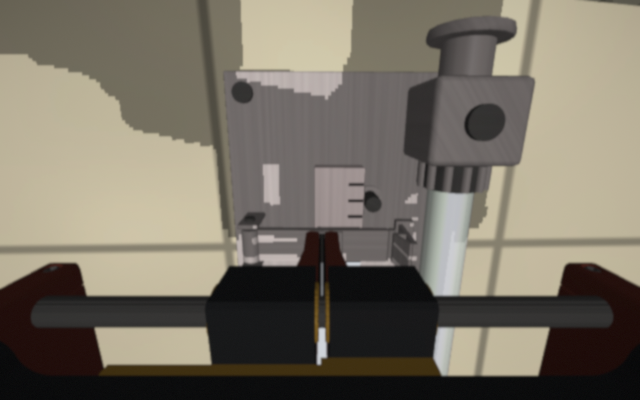

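View pics/k2s.png

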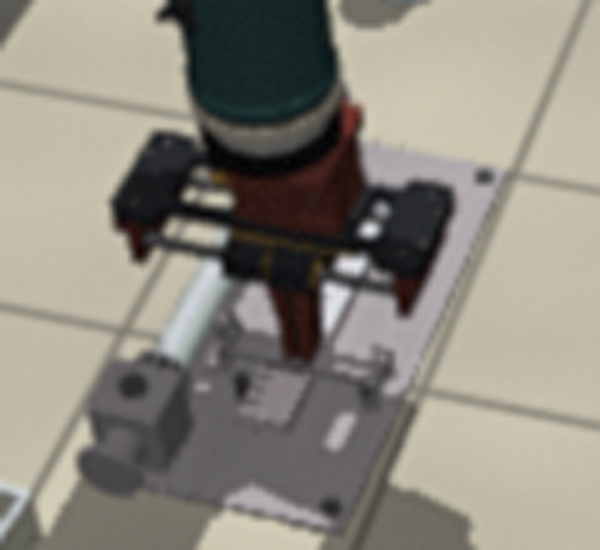

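The force rose, dropped at about 31 mm and ran into a hard stop at 29.9 mm, which is what a snap under the catch looks like. The keeper appears level. I lift off and check.

Run:
```python
from h import *
q=down(GY)
servo_line(G(-13,50,60),q,rate=.1)
servo_line(G(-25,-45,170),q,rate=.25)
c=capture("wrist"); cv2.imwrite("pics/e1.png",cv2.resize(c["image"][0:260,180:480],None,fx=2.3,fy=2.3,interpolation=cv2.INTER_CUBIC)); np.savez("/tmp/e1.npz",**c)
for s in silhouettes("wrist","scale")[:2]: print(s["conf"],s["xy"])
P=pts3(c); 
cs,sn=np.cos(GY),np.sin(GY); g=(P[:,:2]-GO)@np.array([[cs,-sn],[sn,cs]])*1000
for x0 in range(-50,45,8):
    m=(abs(g[:,0]-x0)<4)&(abs(g[:,1]-50)<6); print(x0,m.sum(),np.median(P[m,2]*1000).round(1) if m.any() else None)
print(current_clock())
```

```text
0.61 [344.2, 149.7]
0.18 [364.5, 112.3]
-50 117 26.2
-42 104 26.1
-34 104 26.2
-26 117 26.3
-18 104 29.5
-10 109 29.3
-2 108 27.6
6 110 26.2
14 103 26.2
22 105 26.1
30 165 35.6
38 49 43.2
25.275
```

View pics/e1.png

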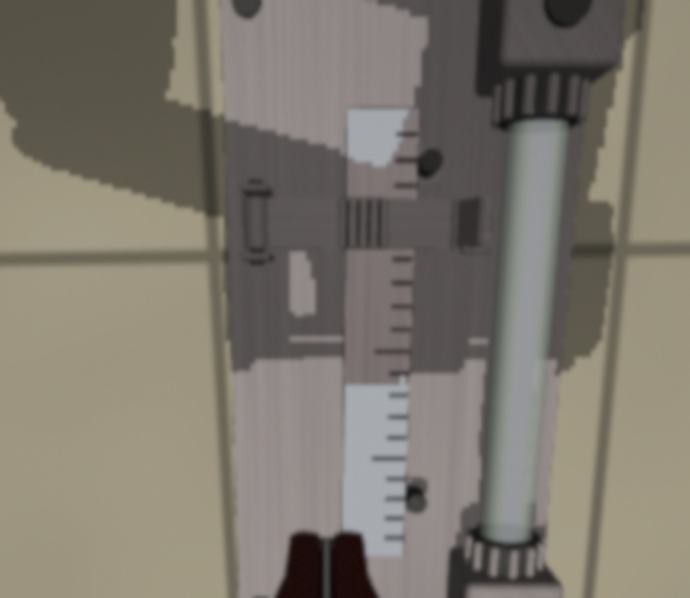

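The keeper is level: its top is at 26.2 mm along its whole length, pad 29.5, nose behind the catch. Last check before handing in is a numeric one of the edge-to-pin gap.

Run:
```python
from h import *
S=6
def crop(f,o,y):
    c=dict(np.load(f)); im=c["image"]; u,v=proj(c,G(12,y,20))[0]; u,v=int(u),int(v)
    return cv2.resize(im[v-22:v+22,u-30:u+30],None,fx=S,fy=S,interpolation=cv2.INTER_CUBIC)
rows=[np.hstack([crop(f,0,75),crop(f,0,-75)]) for f in ("/tmp/g5.npz","/tmp/e1.npz")]
cv2.imwrite("pics/cmp.png",np.vstack(rows))
```

```text
(no output)
```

View pics/cmp.png

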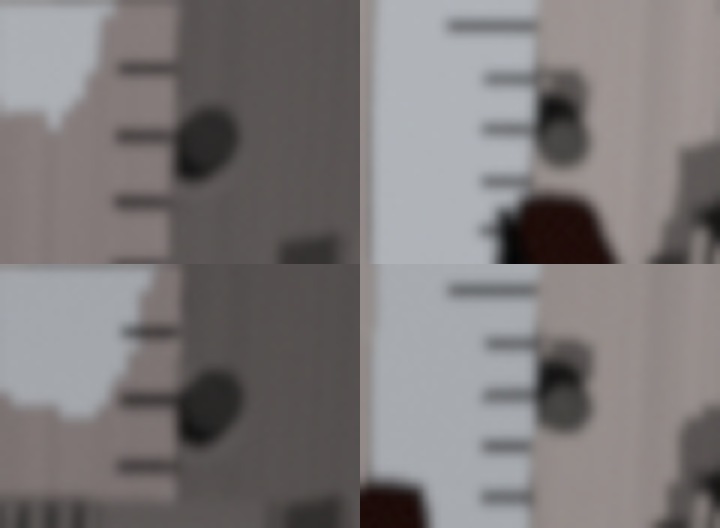

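The edge touches both pins in the bottom row (left at (180,405), right at (537,395)), the same as before the keeper was shut (top row). I hand the job in.

Run:
```python
from h import *
print(close_job(),current_clock())
```

```text
the job is handed in; nothing more can be done
the job is handed in; nothing more can be done
```

The scale bar is refitted against both pins, with the keeper snapped shut over it. The job was handed in at about 25 s; the hand-in reports no verdict.

- **Bar:** I picked out the silver bar with the ticks (not the green, orange or purple look-alikes) and set it down short of the pins. I then pushed it with the rear finger until it bore on them at about 8 N, held for more than 0.4 s. My first push stopped on contact and rebounded to no load, so I pressed again in small steps. I had no separate reading of the force on each pin.
- **Keeper:** I swung it over and pressed it down. The force rose, dropped, then met a hard stop at pad height 29.8 mm with 17.6 N. That is the pattern of a snap past the catch.
- **Last checks:** The keeper was level along its length, with its top at 26.2 mm (26.5 expected). Its nose was at the catch. The graduated edge touched both pins in the enlarged picture, the same as before the keeper was shut.
- **Rest of the shelf:** My planned paths kept the fingers and bar clear of the glass tube, and none came near the other things. I saw no sign of contact, but I did not take a final picture of the whole shelf.

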